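Lock the hub, then find the socket that fits its nut

ROBOT

A 6-joint arm with a two-finger parallel gripper is mounted at the origin on a cart in front of the work surface, level with it; the furniture and walls round the work are solid. World frame = base frame: x ahead of the robot, y to its left, z up, the work surface at z = 0. Lengths are in m, angles in rad, forces in N, time in s.
With the tool pointing down it reaches from about 0.35 to 0.875 m from the base axis. Payload 4.2 kg.
Tool frame: the origin (TCP) lies at the very end of the fingers, on their centre line; the grasp point (between the pads) lies 19 mm behind it; y points along the fingers, z is the direction in which the jaws open and shut, and the axes are right-handed (so a half turn about y gives the same grasp; the last joint's range is limited). The gripper opens to 87 mm and grips with 3 to 60 N. Pads are 19 mm wide; open, the fingers measure 117 mm over their backs; the gripper's body (75 mm by 190 mm) begins 51 mm behind the grasp point.
Start: joints at [-0.898, 0.385, 0.008, 0, -1.194, -0.259], TCP at [0.251, -0.572, 0.223] pointing down, gripper open.
Joint ranges: [-3.14, 3.14], [-1.21, 2.06], [-1.07, 1.41], [-3.16, 2.05], [-2.99, -0.16], [-3.1, 3.1]. Speed limits (rad/s): [2.79, 2.79, 3.14, 3.14, 3.14, 3.14].

INTERFACE

Orientations are given as a unit quaternion [w, x, y, z].
In Python, from rig import env gives the robot as it stands.
- The arm moves only by the shell command python3 -m handwheel 'ROWS' [FORCE]. ROWS is text: rows parted by semicolons, each of 5 numbers parted by spaces: the finger opening in cm, from 0 to 8.7, then the shift along the tool's x, y, z in cm, then the turn about the tool's y in rad. A call has exactly 5 rows; each row is the pose to reach, as a shift and turn from the pose measured when the call began, along the tool's axes at that moment; what a row does not reach only later rows make up. A row lasts 1/8 s, in which the tool goes at most 62.5 mm and 10.7 degrees, less where a joint would pass 70% of its speed; a pose out of reach is approached as far as the arm can. A call with a gripper value outside its range is refused whole. The fingers move at their own pace and stop on an object; FORCE is the grip in N (left out, the last holds). Time passes only in rows, so rows that repeat a pose let the fingers close, or fill a call up. It gives the time, the measured TCP pose, the force and the opening at its end, in the units of the state.
- env.state(): the state, without advancing time (a new reading comes with each control period).
- env.get_image(name): name is "side" or "top" or "wrist"; returns the picture (420x560x3 uint8, blue, green, red); there is no depth.
- env.camera_model(name): a dict with "fx", "fy", "cx", "cy" (pixels), "R" (3x3) and "t" (3): a world point X has camera coordinates R X + t. Camera axes: x right, y down, z forward; pixel columns grow to the right and rows downward; lengths in m; the calibration is good to about 2 mm. A picture is of the moment at which its call begins: read the wrist's pose just before it. camera_model takes no time and is no camera call; for the wrist camera it gives the pose at the moment of the call.
- env.hand_in(): hands the job in, once; it reports no verdict.
Trained networks look in the newest picture that a camera, given by its name, has taken for a name from the list of things; names that differ only in an ending like _2 or _b are one class to them, and where a whole thing is asked for, a point or a joint stands for the part that bears it (a point fixed in the world has none). Each returns a list of dicts, best first, with "confidence" (0 to 1); they miss things now and then, are a little off and sometimes report something else, mostly with a low value. They report only what shows in the picture. A call takes as long as a camera call. They do not tell look-alikes from the thing itself.
- env.silhouettes(camera, query): "region" (420x560 bool, what is visible of it) and "location" ([column, row] in pixels, amid what is visible of it).
- env.place_of(camera, query): "location" ([column, row] in pixels: a listed point, or the origin of a listed thing).
The state is a dict: "time_s": time; "q": joint angles; "qvel": joint speeds; "joint_efforts": joint torques, N m; "position": TCP position; "orientation": TCP orientation; "force": force on the tool from outside, world axes, zero at the start; "torque": the same for the moment, N m; "gripper_width": opening from 0.0 (shut) to 1.0 (fully open).
Only numpy, scipy, OpenCV 4.12 (cv2) and the standard library are available. Lean on these libraries where they do the work, as an engineer would, in place of code of your own. Each camera call takes 0.05 s, during which the arm holds its last target. There are 200 camera calls.

TASK

Lock the hub in the blue holder first: turn the black knob clockwise until it clicks past its stop. Then try the sockets from the red tray on that hub's brass nut, standing any that do not go on back upright in the tray, and finish with the one that fits pushed fully home over the nut and still held in the gripper: do not let go of it at the end, and leave the bolt, tape, marker and elbow around the work alone.

Things in the scene. Friction and masses are not known exactly. Their poses are not given: they have to be found in the camera images.
- hub_axis (a point): Point on the axis of the hub in the holder, level with the hub's top face, 50 mm above the table. Recess floor 14 mm below it; nut stands 18 mm tall on that floor, so 4 mm proud, its top 2.5 mm tapered; stud end 6 mm above the nut. Recess is 31, 37 or 43 mm wide for the 18, 22 or 26 mm nut.
- holder: Fixed blue hub holder, bolted down; origin on the table under the hub's axis, z up. Its vee lies towards +x, its clamp jaw and knob block towards -x (block 80 mm wide, 50 mm high). The hub that stands in it is the one to work on. (The mesh gate drawn between robot and bench is open: not solid there, the arm may pass.)
- lock_knob (a joint): Turn of the black lock knob on the holder, rad: 0 free (as found), 1.3 locked; grows clockwise seen from above. A sprung click stop resists with up to about 0.2 N m; past half way (0.65) it springs on to 1.3 by itself. It also closes the clamp jaw 4.5 mm.
- lock_knob_grip (a point): On the knob's axis, 84 mm above the table, where to grip; turns with the knob. Knob axis is 106 mm to -x of the holder's origin. Grip bar 44 mm long along this frame's x, 14 mm thick along y, from 62 to 96 mm above the table; below 62 mm a round skirt of 42 mm.
- hub_1: Fixed round dark hub, 84 mm wide, 50 mm high, with a brass hex nut standing up in a round recess in its bright top face. Origin: centre of its underside; the nut has a pair of flats facing +-y, corners on x. One of three like hubs, one each with an 18, 22 and 26 mm nut; which has which is not told.
- hub_2: Fixed round dark hub, 84 mm wide, 50 mm high, with a brass hex nut standing up in a round recess in its bright top face. Origin: centre of its underside; the nut has a pair of flats facing +-y, corners on x. One of three like hubs, one each with an 18, 22 and 26 mm nut; which has which is not told.
- hub_3: Fixed round dark hub, 84 mm wide, 50 mm high, with a brass hex nut standing up in a round recess in its bright top face. Origin: centre of its underside; the nut has a pair of flats facing +-y, corners on x. One of three like hubs, one each with an 18, 22 and 26 mm nut; which has which is not told.
- socket_s: Loose small chrome deep socket, 140 g, 75 mm tall, standing open end down. Origin: centre of its foot; z up its axis. Foot 0-36 mm is round, 28 mm diameter, with a hexagon bore 19.4 mm across flats, 36 mm deep; from 36 to 75 mm up it is a solid outer hexagon 24 mm across flats, in line with the bore. Both hexagons have a pair of flats facing +-y, corners on x. Dark drive square on top.
- socket_m: Loose middle chrome deep socket, 200 g, 75 mm tall, standing open end down. Origin: centre of its foot; z up its axis. Foot 0-36 mm is round, 34 mm diameter, with a hexagon bore 23.4 mm across flats, 36 mm deep; from 36 to 75 mm up it is a solid outer hexagon 28 mm across flats, in line with the bore. Both hexagons have a pair of flats facing +-y, corners on x. Dark drive square on top.
- socket_l: Loose large chrome deep socket, 280 g, 75 mm tall, standing open end down. Origin: centre of its foot; z up its axis. Foot 0-36 mm is round, 40 mm diameter, with a hexagon bore 27.4 mm across flats, 36 mm deep; from 36 to 75 mm up it is a solid outer hexagon 32 mm across flats, in line with the bore. Both hexagons have a pair of flats facing +-y, corners on x. Dark drive square on top.
- tray: Fixed red socket tray, 256 x 104 mm along its x and y, rim 17 mm high and 5 mm thick; origin at the centre of its underside, black rubber floor 6 mm above it. The sockets start on its centre line at about x = -78, 0 and 78 mm, in any order.
- bolt: Bystander: loose grey M16 bolt with nut, standing on its head, 25 x 28 x 70 mm; leave alone.
- tape_roll: Bystander: loose roll of black tape, 68 mm wide, 19 mm high; leave alone.
- paint_pen: Bystander: loose red and white marker lying on the table, 135 x 17 mm; leave alone.
- old_elbow: Bystander: loose grey pipe elbow, 64 x 64 x 33 mm; leave alone.
Not all that is in view belongs to the job. Leave any orange or purple look-alike of the socket_m alone.

How it is judged:
By the outcome, as a careful person would: the job done as asked, in the order asked, and still so for the second after the job is handed in, while the arm keeps its last pose, push and grip.
It also fails if it takes over 64 s, if anything falls off the work surface, if the arm or the gripper's body presses on something with over 40 N, if the wrist force passes 120 N, or if a joint passes its speed limit or range.

## Working session

There is one attempt and no reset: what is moved stays moved. The work goes in short steps, Python scripts to look and compute and a shell command to move; the robot and the scene stay as the last step left them, time stands still between calls to the robot, and variables do not carry over. Pictures are saved under pics/ and viewed, about 8 in all and at most 12, crops included, and the job is handed in when it is done.

```bash
ls; mkdir -p pics; cat > h.py <<'E'
import numpy as np,cv2
from rig import env
from scipy.spatial.transform import Rotation as Ro
def ray(cam,uv,z,m=None):
    m=m or env.camera_model(cam);R=np.array(m["R"]);t=np.array(m["t"])
    d=R.T@np.array([(uv[0]-m["cx"])/m["fx"],(uv[1]-m["cy"])/m["fy"],1]);c=-R.T@t
    return c+d*(z-c[2])/d[2]
def proj(cam,X):
    m=env.camera_model(cam);p=np.array(m["R"])@np.array(X)+np.array(m["t"])
    return [m["fx"]*p[0]/p[2]+m["cx"],m["fy"]*p[1]/p[2]+m["cy"]]
def Rt():
    q=env.state()["orientation"];return Ro.from_quat([q[1],q[2],q[3],q[0]]).as_matrix()
E
python3 - <<'E'
from h import *
np.set_printoptions(precision=3,suppress=True)
s=env.state();print(s["time_s"],s["position"],Rt(),s["gripper_width"],s["force"])
a=env.get_image("side");b=env.get_image("top")
cv2.imwrite("pics/side0.png",a);cv2.imwrite("pics/top0.png",b)
for n,z in [("hub_axis",.05),("holder",0),("lock_knob_grip",.084),("hub_1",0),("socket_s",0.006),("socket_m",.006),("socket_l",.006),("tray",0),("bolt",0),("tape_roll",0),("paint_pen",0),("old_elbow",0)]:
  for c in ("top","side"):
    for r in env.place_of(c,n)[:5]:
      print(n,c,np.round(r["location"]),round(r["confidence"],2),ray(c,r["location"],z))
for c in("top","side"):
  m=env.camera_model(c);print(c,-np.array(m["R"]).T@m["t"],m["fx"])
print(env.state()["time_s"])
E
```

```text
pics
0.0 [ 0.251 -0.572  0.221] [[ 0.916 -0.001 -0.402]
 [ 0.402  0.002  0.916]
 [-0.    -1.     0.002]] 0.997709703384002 [ 0.226 -0.119 -0.132]
hub_axis top [229. 218.] 0.63 [ 0.522 -0.192  0.05 ]
hub_axis top [233. 218.] 0.49 [ 0.52  -0.203  0.05 ]
hub_axis side [280. 202.] 0.82 [ 0.519 -0.21   0.05 ]
holder top [233. 219.] 0.57 [ 0.521 -0.196  0.   ]
holder side [282. 218.] 0.97 [ 0.527 -0.201  0.   ]
lock_knob_grip top [223. 265.] 0.71 [ 0.411 -0.181  0.084]
lock_knob_grip side [234. 192.] 0.7 [ 0.405 -0.198  0.084]
hub_1 top [195. 149.] 0.96 [ 0.696 -0.103  0.   ]
hub_1 top [230. 219.] 0.95 [ 0.523 -0.191  0.   ]
hub_1 top [240. 122.] 0.9 [ 0.763 -0.216  0.   ]
hub_1 side [328. 196.] 0.79 [ 0.698 -0.088  0.   ]
hub_1 side [278. 216.] 0.68 [ 0.521 -0.189  0.   ]
hub_1 side [372. 208.] 0.58 [ 0.78  -0.208  0.   ]
socket_s top [321. 196.] 0.74 [ 0.575 -0.412  0.006]
socket_s top [330. 240.] 0.66 [ 0.468 -0.431  0.006]
socket_s top [296. 250.] 0.54 [ 0.445 -0.349  0.006]
socket_s top [270. 259.] 0.52 [ 0.425 -0.287  0.006]
socket_s top [294. 194.] 0.51 [ 0.582 -0.347  0.006]
socket
[... 1304 characters left out ...]
] 0.61 [ 0.428 -0.277  0.006]
tray top [297. 252.] 0.66 [ 0.439 -0.352  0.   ]
tray side [267. 248.] 0.86 [ 0.447 -0.359  0.   ]
tray side [329. 196.] 0.56 [ 0.702 -0.087  0.   ]
bolt top [288. 170.] 0.42 [ 0.642 -0.334  0.   ]
bolt side [344. 235.] 0.47 [ 0.643 -0.343  0.   ]
tape_roll top [322. 313.] 0.78 [ 0.294 -0.411  0.   ]
tape_roll side [201. 273.] 0.64 [ 0.288 -0.429  0.   ]
paint_pen top [269. 331.] 0.85 [ 0.251 -0.283  0.   ]
paint_pen side [179. 246.] 0.55 [ 0.255 -0.288  0.   ]
old_elbow top [254. 161.] 0.63 [ 0.664 -0.249  0.   ]
old_elbow side [336. 221.] 0.81 [ 0.655 -0.261  0.   ]
top [ 0.429 -0.318  1.287] 529.2169037604766
side [ 0.218 -1.334  0.513] 488.94570798815596
1.3
```

```bash
python3 - <<'E'
import cv2,numpy as np
a=cv2.imread("pics/top0.png")[100:350,160:380];b=cv2.imread("pics/side0.png")[150:300,170:400]
a=cv2.resize(a,None,fx=2.2,fy=2.2,interpolation=3)
b=cv2.resize(b,None,fx=2.2*.6,fy=2.2*.6,interpolation=3)
cv2.imwrite("pics/t1.png",a);cv2.imwrite("pics/s1.png",cv2.resize(cv2.imread("pics/side0.png")[150:300,160:400],None,fx=3,fy=3,interpolation=3))
E
```

```text
(no output)
```

View pics/t1.png

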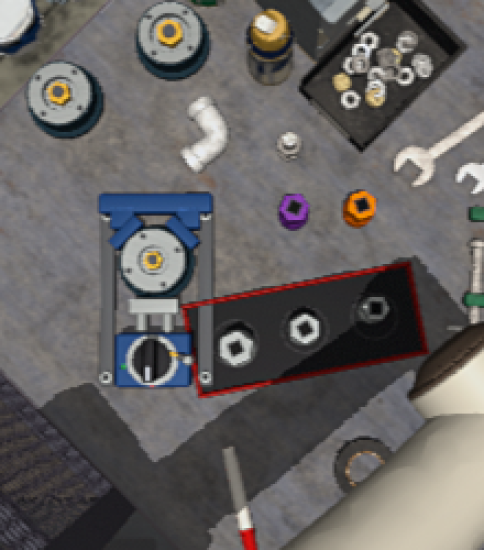

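View pics/s1.png

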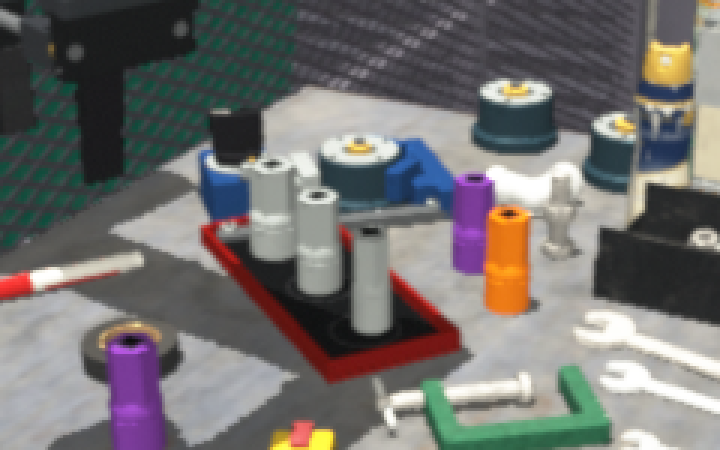

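```bash
python3 -m handwheel '8.7 4.8 -1 3.9 0.08; 8.7 9.6 -2 7.7 0.16; 8.7 14.4 -3 11.6 0.25; 8.7 19.2 -4 15.4 0.33; 8.7 24 -5 19.3 0.41'; python3 - <<'E'
from h import *
np.set_printoptions(precision=3,suppress=True)
s=env.state();print(s["time_s"],s["position"],Rt(),s["q"])
m=env.camera_model("wrist");print(-np.array(m["R"]).T@m["t"],np.array(m["R"]),m["fx"])
E
```

```text
time_s: 1.92
position: [0.3941, -0.2974, 0.2732]
orientation: [-0.707, 0.707, 0.001, -0.0]
force: [-0.0, 0.7, 0.2]
gripper_width: 1.002
1.925 [ 0.394 -0.297  0.273] [[ 1.     0.001 -0.001]
 [ 0.001 -0.     1.   ]
 [ 0.001 -1.    -0.   ]] [-0.317  0.123 -0.219  0.    -1.227 -1.253]
[ 0.323 -0.298  0.436] [[-0.001  1.    -0.   ]
 [ 0.966  0.001  0.259]
 [ 0.259  0.    -0.966]] 319.4368664552221
```

```bash
python3 - <<'E'
from h import *
np.set_printoptions(precision=3,suppress=True)
m=env.camera_model("wrist");cv2.imwrite("pics/w1.png",env.get_image("wrist"))
for n,z in [("hub_axis",.05),("holder",0),("lock_knob_grip",.084),("socket_m",.006),("tray",0)]:
    for r in env.place_of("wrist",n)[:5]:
      print(n,np.round(r["location"]),round(r["confidence"],2),ray("wrist",r["location"],z,m))
E
```

```text
lock_knob_grip [364. 211.] 0.81 [ 0.416 -0.195  0.084]
socket_m [243. 298.] 0.9 [ 0.573 -0.345  0.006]
socket_m [233. 214.] 0.84 [ 0.441 -0.355  0.006]
socket_m [182. 232.] 0.77 [ 0.468 -0.428  0.006]
socket_m [283. 204.] 0.64 [ 0.427 -0.285  0.006]
socket_m [198. 296.] 0.62 [ 0.568 -0.412  0.006]
tray [239. 220.] 0.77 [ 0.451 -0.348  0.   ]
```

View pics/w1.png

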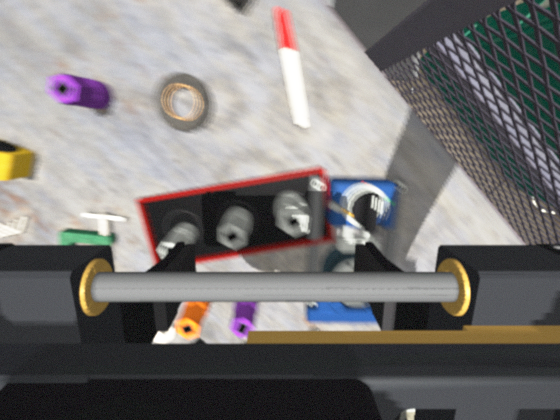

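```bash
python3 -m handwheel '5 0.9 1 5.3 0; 5 1.7 3 10.5 0; 5 1.7 8 10.5 0; 5 1.7 12 10.5 0; 5 1.7 12 10.5 0'; python3 - <<'E'
from h import *
np.set_printoptions(precision=3,suppress=True)
m=env.camera_model("wrist");a=env.get_image("wrist");cv2.imwrite("pics/w2.png",a)
for n,z in [("hub_axis",.05),("lock_knob_grip",.084)]:
    for r in env.place_of("wrist",n)[:5]:
      print(n,np.round(r["location"]),round(r["confidence"],2),ray("wrist",r["location"],z,m))
for r in env.silhouettes("wrist","lock_knob_grip")[:2]:
  c=r["region"];print(r["location"],r["confidence"]);v,u=np.nonzero(c);print(u.min(),u.max(),v.min(),v.max())
c=a.copy()
cv2.imwrite("pics/w2c.png",cv2.resize(a[100:300,180:380],None,fx=3,fy=3))
E
```

```text
time_s: 2.85
position: [0.4068, -0.1953, 0.1497]
orientation: [0.707, -0.707, 0.003, 0.003]
force: [-0.4, -0.7, -0.2]
gripper_width: 0.596
hub_axis [188. 222.] 0.72 [ 0.414 -0.27   0.05 ]
lock_knob_grip [277. 232.] 0.84 [ 0.412 -0.193  0.084]
[277.2, 226.0] 0.75
255 304 202 268
```

View pics/w2c.png

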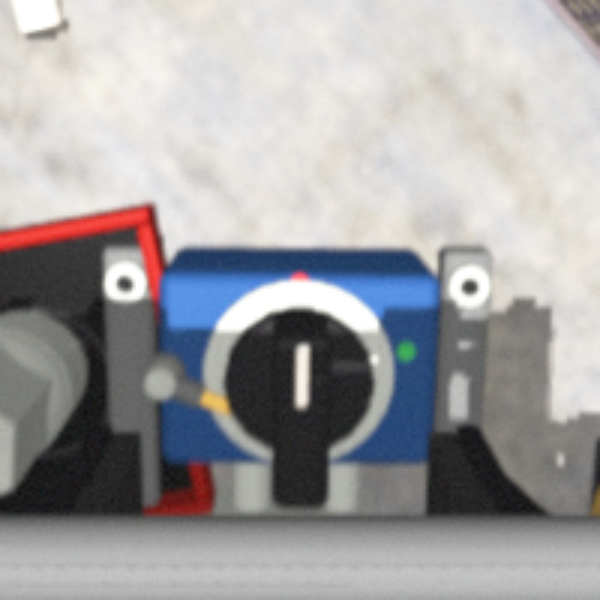

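```bash
python3 -m handwheel '5 0.4 4 0.2 0; 5 0.4 7.8 0.2 0; 5 0.4 7.8 0.2 0; 0 0.4 7.8 0.2 0; 0 0.4 7.8 0.2 0' 30
```

```text
time_s: 3.68
position: [0.4165, -0.1938, 0.078]
orientation: [-0.707, 0.708, 0.003, 0.002]
force: [0.3, 0.3, 0.1]
gripper_width: 0.427
```

```bash
python3 -m handwheel '0 -0.4 0.8 0 0; 0 -0.4 0.8 0 0; 0 -0.4 0.8 0 0; 0 -0.4 0.8 0 0; 0 -0.4 0.8 0 0' 30
```

```text
time_s: 4.3
position: [0.4118, -0.1913, 0.0699]
orientation: [0.708, -0.706, -0.002, -0.002]
force: [-2.3, 15.8, 4.9]
gripper_width: 0.158
```

```bash
python3 -m handwheel '0 0 0 0.2 0.18; 0 0 0 0.2 0.36; 0 0 0 0.2 0.54; 0 0 0 0.2 0.72; 0 0 0 0.2 0.9' 30
```

```text
time_s: 4.92
position: [0.413, -0.1883, 0.0699]
orientation: [0.638, -0.633, 0.307, -0.312]
force: [3.4, 8.3, -0.4]
gripper_width: 0.157
```

```bash
python3 -m handwheel '0 0 0 0 0.18; 0 0 0 0 0.36; 0 0 0 0 0.5; 0 0 0 0 0.5; 0 0 0 0 0.5' 30; python3 -c "
from h import *
print(Rt(),env.state()['q'],env.state()['torque'])"
```

```text
time_s: 5.55
position: [0.4145, -0.1879, 0.07]
orientation: [0.544, -0.537, 0.453, -0.458]
force: [3.6, 3.9, -4.5]
gripper_width: 0.172
[[ 0.16903186  0.01150484  0.98554344]
 [-0.98560937  0.00354282  0.16900181]
 [-0.00154726 -0.99992754  0.01193813]] [-0.06996328  0.28085929 -0.60317614 -0.00693794 -0.67554326 -2.89640128] [ 1.05910896 -0.99630204  0.70457816]
```

```bash
python3 -m handwheel '4 0 0 0 0; 4 0 0 0 0; 4 0 -3 0 -0.18; 4 0 -7 0 -0.36; 4 0 -11 0 -0.54' 30; python3 -m handwheel '5 0 -1 2 -0.18; 6 0 -1 4 -0.36; 7 0 -1 6 -0.54; 8 0 -1 8 -0.72; 8.7 0 -1 10.5 -0.86'; python3 - <<'E'
from h import *
np.set_printoptions(precision=3,suppress=True)
print(Rt(),env.state()["position"])
m=env.camera_model("wrist");a=env.get_image("wrist");cv2.imwrite("pics/w3.png",a)
for n,z in [("hub_axis",.05),("lock_knob_grip",.084),("hub_1",0)]:
    for r in env.place_of("wrist",n)[:5]:
      print(n,np.round(r["location"]),round(r["confidence"],2),ray("wrist",r["location"],z,m))
print(-np.array(m["R"]).T@m["t"])
np.savez("w3.npz",**{k:np.array(v) for k,v in m.items() if k in("fx","fy","cx","cy","R","t")})
E
```

```text
time_s: 6.18
position: [0.4123, -0.1885, 0.1811]
orientation: [0.646, -0.641, 0.291, -0.296]
force: [0.4, 1.0, -0.5]
gripper_width: 0.456
time_s: 6.8
position: [0.4911, -0.1197, 0.1921]
orientation: [0.708, -0.706, -0.006, -0.0]
force: [0.0, -0.6, 0.4]
gripper_width: 0.939
[[ 1.     0.009 -0.009]
 [ 0.009  0.003  1.   ]
 [ 0.009 -1.     0.003]] [ 0.491 -0.12   0.192]
lock_knob_grip [186. 116.] 0.78 [ 0.413 -0.191  0.084]
hub_1 [214. 212.] 0.65 [ 0.518 -0.189  0.   ]
[ 0.419 -0.121  0.354]
```

View pics/w3.png

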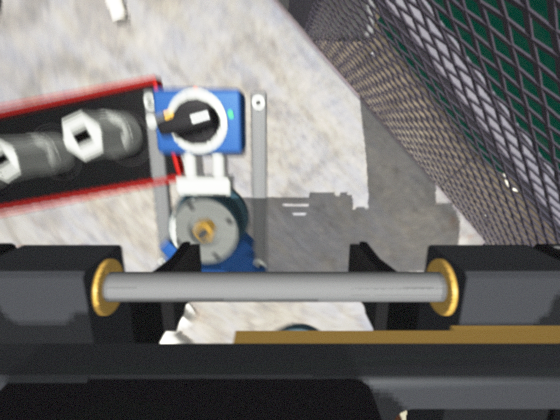

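```bash
python3 -m handwheel '8.7 1.2 2 -3.5 0; 8.7 2.5 4 -7.1 0; 8.7 2.5 6.5 -7.1 0; 8.7 2.5 6.5 -7.1 0; 8.7 2.5 6.5 -7.1 0'; python3 - <<'E'
from h import *
np.set_printoptions(precision=3,suppress=True)
print(Rt(),env.state()["position"])
m=env.camera_model("wrist");a=env.get_image("wrist");cv2.imwrite("pics/w4.png",a)
for n,z in [("hub_axis",.05),("lock_knob_grip",.084),("hub_1",0),("socket_m",.006)]:
    for r in env.place_of("wrist",n)[:5]:
      print(n,np.round(r["location"]),round(r["confidence"],2),ray("wrist",r["location"],z,m))
np.savez("w4.npz",**{k:np.array(v) for k,v in m.items() if k in("fx","fy","cx","cy","R","t")})
p=proj("wrist",[.52,-.192,.05]);print(p)
cv2.imwrite("pics/w4c.png",cv2.resize(a[130:290,200:360],None,fx=3.7,fy=3.7,interpolation=3))
E
```

```text
time_s: 7.62
position: [0.5165, -0.1908, 0.1278]
orientation: [0.708, -0.706, -0.005, -0.002]
force: [0.9, -0.2, -0.4]
gripper_width: 0.996
[[ 1.     0.01  -0.003]
 [ 0.003  0.003  1.   ]
 [ 0.01  -1.     0.003]] [ 0.517 -0.191  0.128]
lock_knob_grip [272.  73.] 0.78 [ 0.415 -0.192  0.084]
lock_knob_grip [223. 334.] 0.3 [ 0.596 -0.229  0.084]
hub_1 [274. 205.] 0.97 [ 0.518 -0.191  0.   ]
hub_1 [164. 104.] 0.41 [ 0.428 -0.286  0.   ]
socket_m [ 84. 122.] 0.72 [ 0.444 -0.353  0.006]
socket_m [165. 102.] 0.68 [ 0.427 -0.283  0.006]
socket_m [  4. 144.] 0.62 [ 0.462 -0.426  0.006]
socket_m [122. 263.] 0.62 [ 0.574 -0.337  0.006]
[np.float64(272.0726333417152), np.float64(223.19180732407116)]
```

View pics/w4c.png

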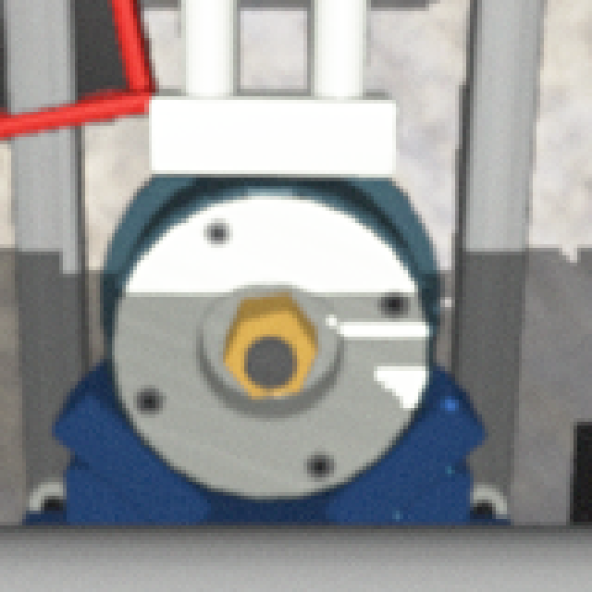

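```bash
python3 -m handwheel '8.7 -1.7 -1 -4 0; 8.7 -3.5 -1 -8 0; 8.7 -5.3 -1 -12 0; 8.7 -7.2 -1 -16 0; 8.7 -7.2 -1 -16 0'; python3 - <<'E'
from h import *
np.set_printoptions(precision=4,suppress=True)
print(Rt(),env.state()["position"])
m=env.camera_model("wrist");a=env.get_image("wrist");cv2.imwrite("pics/w5.png",a)
for n,z in [("socket_m",.006)]:
    for r in env.place_of("wrist",n)[:5]:
      print(n,np.round(r["location"]),round(r["confidence"],2),ray("wrist",r["location"],z,m))
np.savez("w5.npz",**{k:np.array(v) for k,v in m.items() if k in("fx","fy","cx","cy","R","t")})
# rectify: plane z=.05 for hub, z=.081 for sockets ; 0.1 mm/px? -> 0.2mm/px
def rect(img,m,c,z,name,S=.06,n=600):
    g=np.linspace(-S,S,n);X=np.stack([c[0]-np.repeat(g,n).reshape(n,n),c[1]-np.tile(g,(n,1)),np.full((n,n),z)],-1)
    p=X@np.array(m["R"]).T+np.array(m["t"])
    o=cv2.remap(img,(m["fx"]*p[...,0]/p[...,2]+m["cx"]).astype('f4'),(m["fy"]*p[...,1]/p[...,2]+m["cy"]).astype('f4'),cv2.INTER_CUBIC)
    cv2.imwrite(name,o);return o
w4=np.load("w4.npz");i4=cv2.imread("pics/w4.png")
A=rect(i4,w4,(.52,-.19),.05,"pics/r4.png",.045,400)
B=rect(i4,w4,(.52,-.19),.054,"pics/r4n.png",.02,400)
C=rect(a,m,(.444,-.351),.081,"pics/r5.png",.025,400)
cv2.imwrite("pics/r.png",np.vstack([np.hstack([A,B])[:, :800]])) 
D=rect(a,m,(.444,-.351),.081,"pics/x.png",.1,400)
for im in (A,B,C,D): im[200,:]=im[200,:]//2; im[:,200]=im[:,200]//2
cv2.imwrite("pics/rr.png",cv2.resize(np.vstack([np.hstack([A,B]),np.hstack([C,D])]),(600,600)))
E
```

```text
time_s: 8.5
position: [0.4444, -0.3525, 0.1368]
orientation: [0.708, -0.706, -0.004, -0.004]
force: [0.1, 0.1, 0.7]
gripper_width: 0.998
[[ 0.9999  0.0108 -0.0001]
 [ 0.      0.003   1.    ]
 [ 0.0108 -0.9999  0.003 ]] [ 0.4444 -0.3525  0.1368]
socket_m [215. 318.] 0.97 [ 0.5686 -0.4141  0.006 ]
socket_m [274. 203.] 0.96 [ 0.444  -0.3527  0.006 ]
socket_m [61. 12.] 0.93 [ 0.2851 -0.5247  0.006 ]
socket_m [350. 187.] 0.91 [ 0.4288 -0.2814  0.006 ]
socket_m [197. 224.] 0.87 [ 0.4653 -0.4265  0.006 ]
```

View pics/rr.png

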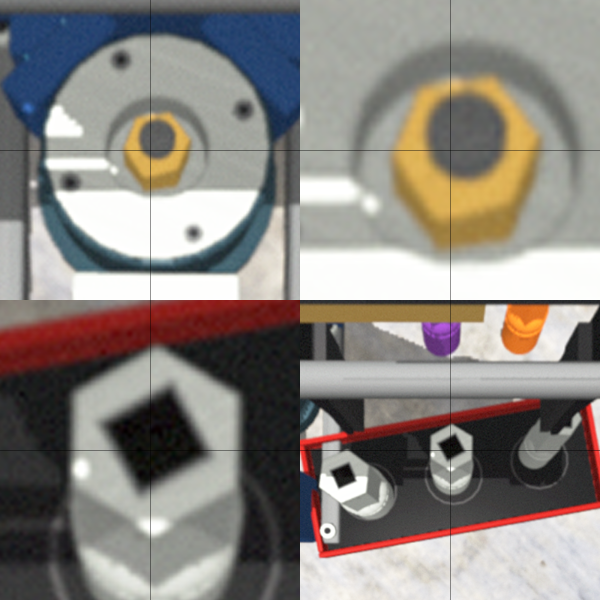

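```bash
python3 -m handwheel '8.7 1 0 -3.7 0; 8.7 2.1 0 -7.5 0; 8.7 2.1 0 -7.5 0; 8.7 2.1 0 -7.5 0; 8.7 2.1 0 -7.5 0'; cat > fit.py <<'E'
from h import *
from scipy.optimize import differential_evolution as DE
def P(m,X):
    p=X@np.array(m["R"]).T+np.array(m["t"]);return np.stack([m["fx"]*p[:,0]/p[:,2]+m["cx"],m["fy"]*p[:,1]/p[:,2]+m["cy"]],1)
def hexa(x,y,z,af,yaw):   # yaw = direction of a flat normal
    a=yaw+np.pi/6+np.arange(6)*np.pi/3;r=af/2/np.cos(np.pi/6)
    return np.stack([x+r*np.cos(a),y+r*np.sin(a),np.full(6,z)],1)
E
python3 - <<'E'
from fit import *
np.set_printoptions(precision=4,suppress=True)
print(Rt(),env.state()["position"])
m=env.camera_model("wrist");a=env.get_image("wrist");cv2.imwrite("pics/w6.png",a)
np.savez("w6.npz",**{k:np.array(v) for k,v in m.items() if k in("fx","fy","cx","cy","R","t")})
w4=np.load("w4.npz");i4=cv2.imread("pics/w4.png")
h=cv2.cvtColor(i4,cv2.COLOR_BGR2HSV);k=((h[...,0]>10)&(h[...,0]<30)&(h[...,1]>90)).astype('u1')
mask=np.zeros_like(k);mask[190:250,245:305]=k[190:250,245:305]
n,l,s,_=cv2.connectedComponentsWithStats(mask);b=1+np.argmax(s[1:,4]);print(s[b])
U=8;big=cv2.resize(i4[190:250,245:305],None,fx=U,fy=U,interpolation=3)
h=cv2.cvtColor(big,cv2.COLOR_BGR2HSV);k=((h[...,0]>8)&(h[...,0]<32)&(h[...,1]>80)).astype('u1')
n,l,s,_=cv2.connectedComponentsWithStats(k);b=1+np.argmax(s[1:,4])
pts=np.argwhere(l==b)[:,::-1].astype('i4');H=cv2.convexHull(pts);T=np.zeros((480,480),'u1');cv2.fillConvexPoly(T,H,1)
def sil(v):
    x,y,yaw,tap=v
    X=np.vstack([hexa(x,y,.036,.018,yaw),hexa(x,y,.0515,.018,yaw),hexa(x,y,.054,.018-tap,yaw)])
    p=((P(w4,X)-[245,190])*U+(U-1)/2).astype('i4');S=np.zeros((480,480),'u1');cv2.fillConvexPoly(S,cv2.convexHull(p),1);return S
def cost(v):
    S=sil(v);return 1-(S&T).sum()/(S|T).sum()
for sd in(0,1):
  r=DE(cost,[(.51,.53),(-.2,-.18),(-.52,.53),(0,.004)],seed=sd,maxiter=60,popsize=10,tol=1e-6);print(r.x,np.degrees(r.x[2]),r.fun)
o=big.copy();cs,_=cv2.findContours(sil(r.x),0,2);cv2.drawContours(o,cs,-1,(0,0,255),1)
def rect(img,m,c,z,S,n=400):
    g=np.linspace(-S,S,n);X=np.stack([c[0]-np.repeat(g,n).reshape(n,n),c[1]-np.tile(g,(n,1)),np.full((n,n),z)],-1)
    p=X@np.array(m["R"]).T+np.array(m["t"])
    return cv2.remap(img,(m["fx"]*p[...,0]/p[...,2]+m["cx"]).astype('f4'),(m["fy"]*p[...,1]/p[...,2]+m["cy"]).astype('f4'),cv2.INTER_CUBIC)
C=rect(a,m,(.465,-.427),.081,.02)
C[200]//=2;C[:,200]//=2
cv2.imwrite("pics/rr2.png",np.hstack([cv2.resize(o,(400,400)),C]))
E
```

```text
time_s: 9.22
position: [0.4668, -0.4243, 0.137]
orientation: [0.708, -0.706, -0.005, -0.002]
force: [1.1, 0.3, 0.6]
gripper_width: 1.001
[[ 0.9999  0.0108 -0.0047]
 [ 0.0046  0.0036  1.    ]
 [ 0.0108 -0.9999  0.0035]] [ 0.4668 -0.4243  0.137 ]
[260 209  26  29 392]
[ 0.5207 -0.1921  0.1252  0.    ] 7.174179270190326 0.01797788144032708
[ 0.5208 -0.1921  0.127   0.0001] 7.274787374975444 0.017652922043856933
```

View pics/rr2.png

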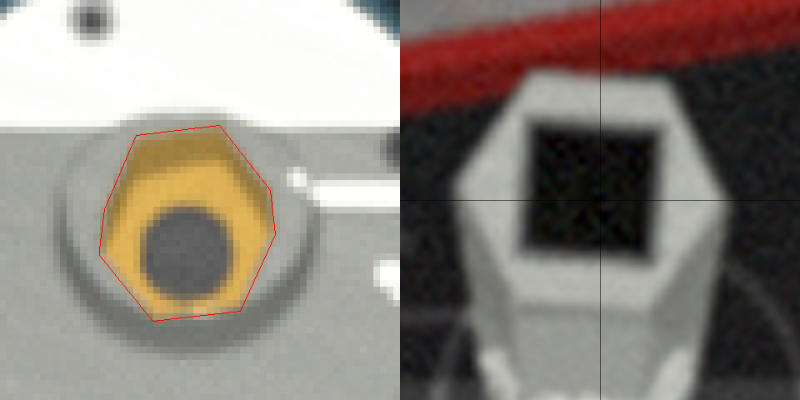

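```bash
python3 -m handwheel '5 -0.1 1 -0.2 -0.15; 5 -0.1 2 -0.2 -0.3; 5 -0.1 3 -0.2 -0.457; 5 -0.1 3.5 -0.2 -0.457; 5 -0.1 3.5 -0.2 -0.457' 40;  cat > where.py <<'E'
from h import *
import sys
np.set_printoptions(precision=4,suppress=True)
T=np.array(eval(sys.argv[1]));s=env.state();R=Rt();p=np.array(s["position"])
print("pos",p,"jaw deg",np.degrees(np.arctan2(R[1,2],R[0,2])),"ydir",R[:,1],"F",s["force"],"M",s["torque"],"w mm",s["gripper_width"]*87,"q6",s["q"][5])
print("shift cm",(R.T@(T-p))*100)
E
python3 where.py "[.466,-.4262,.047]"
```

```text
time_s: 9.9
position: [0.4661, -0.4259, 0.102]
orientation: [0.689, -0.688, -0.165, 0.157]
force: [0.4, -0.5, 1.5]
gripper_width: 0.592
pos [ 0.4661 -0.4259  0.102 ] jaw deg 116.34400791259525 ydir [ 0.0105  0.0037 -0.9999] F [ 0.3729 -0.4528  1.516 ] M [-0.0004  0.0299 -0.0169] w mm 51.50192181415639 q6 -0.6164505845240522
shift cm [-0.0851  5.5004 -0.0145]
```

```bash
python3 -m handwheel '5 -0.1 2.7 0 0; 5 -0.1 5.5 0 0; 5 -0.1 5.5 0 0; 0 -0.1 5.5 0 0; 0 -0.1 5.5 0 0' 40; python3 -m handwheel '0 0 0 0 0; 0 0 0 0 0; 0 0 0 0 0; 0 0 0 0 0; 0 0 0 0 0' 40;python3 where.py "[.466,-.4262,.047]"
```

```text
time_s: 10.52
position: [0.4667, -0.4267, 0.0487]
orientation: [-0.688, 0.689, 0.166, -0.156]
force: [0.1, 0.4, -0.8]
gripper_width: 0.428
time_s: 11.15
position: [0.4673, -0.4271, 0.0498]
orientation: [-0.688, 0.689, 0.166, -0.156]
force: [-0.8, 1.4, 5.4]
gripper_width: 0.275
pos [ 0.4673 -0.4271  0.0498] jaw deg 116.36810908267769 ydir [ 0.0143  0.0008 -0.9999] F [-0.7612  1.3826  5.3646] M [0.2737 0.0616 0.0192] w mm 23.935457383590435 q6 -0.6146234842270215
shift cm [-0.0798  0.2752  0.1394]
```

```bash
python3 -m handwheel '0 0 -3 0 0; 0 0 -7 0 0; 0 0 -11 0 0; 0 0 -11 0 0; 0 0 -11 0 0' 40;python3 where.py "[.5208,-.1921,.15]"; python3 - <<'E'
from fit import *
np.set_printoptions(precision=4,suppress=True)
s=env.state();p=np.array(s["position"]);R=Rt()
m=env.camera_model("wrist");a=env.get_image("wrist");cv2.imwrite("pics/w7.png",a)
np.savez("w7.npz",p=p,Rt=R,**{k:np.array(v) for k,v in m.items() if k in("fx","fy","cx","cy","R","t")})
# rectify in tool frame on plane y=-31mm : axes up=tool x, right=-tool z
S=.025;n=500;g=np.linspace(-S,S,n);loc=np.stack([-np.repeat(g,n).reshape(n,n),np.full((n,n),-.031),-np.tile(g,(n,1))],-1)
X=loc@R.T+p;q=X@np.array(m["R"]).T+np.array(m["t"])
C=cv2.remap(a,(m["fx"]*q[...,0]/q[...,2]+m["cx"]).astype('f4'),(m["fy"]*q[...,1]/q[...,2]+m["cy"]).astype('f4'),cv2.INTER_CUBIC)
C[250]//=2;C[:,250]//=2
cv2.imwrite("pics/rr3.png",C)
E
```

```text
time_s: 11.78
position: [0.4649, -0.4264, 0.1583]
orientation: [0.689, -0.688, -0.166, 0.156]
force: [-0.5, 0.5, -1.7]
gripper_width: 0.269
pos [ 0.4649 -0.4264  0.1583] jaw deg 116.32569356869952 ydir [ 0.0125  0.003  -0.9999] F [-0.4778  0.5096 -1.6746] M [ 0.0297  0.0053 -0.036 ] w mm 23.403498751204285 q6 -0.6160339769567308
shift cm [15.3921  0.9693 18.5225]
```

View pics/rr3.png

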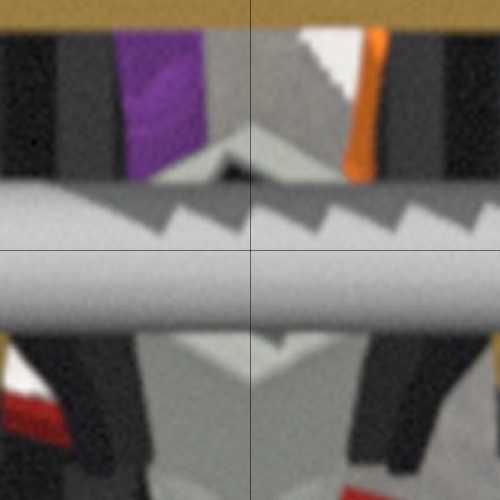

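```bash
python3 -m handwheel '0 3.6 0 4.3 0; 0 7.2 0 8.6 -0.05; 0 10.8 0 12.9 -0.1; 0 14 0 16.8 -0.15; 0 15.4 0 18.5 -0.19' 40; python3 -m handwheel '0 0 1 0 0; 0 0 2 0 0; 0 0 2 0 0; 0 0 2 0 0; 0 0 2 0 0' 40;python3 where.py "[.5208,-.1921,.12]"
```

```text
time_s: 12.45
position: [0.52, -0.1896, 0.1575]
orientation: [0.67, -0.669, -0.23, 0.224]
force: [0.2, -0.6, -0.9]
gripper_width: 0.275
time_s: 13.08
position: [0.5203, -0.1901, 0.1377]
orientation: [0.67, -0.669, -0.23, 0.223]
force: [0.4, -0.9, -0.9]
gripper_width: 0.271
pos [ 0.5203 -0.1901  0.1377] jaw deg 127.38649454942787 ydir [ 0.0086  0.004  -1.    ] F [ 0.4417 -0.8745 -0.9029] M [0.0493 0.0403 0.0236] w mm 23.53385672434613 q6 -0.8545771238970536
shift cm [-0.096   1.7729 -0.1831]
```

```bash
python3 -m handwheel '0 -0.1 1 -0.2 0; 0 -0.1 2 -0.2 0; 0 -0.1 2.6 -0.2 0; 0 -0.1 2.6 -0.2 0; 0 -0.1 2.6 -0.2 0' 40;python3 where.py "[.5208,-.1921,.098]";sleep 0; python3 - <<'E'
from h import *
np.set_printoptions(precision=4,suppress=True)
for i in range(4):
  a=env.get_image("side");print(env.state()["position"])
cv2.imwrite("pics/side2.png",cv2.resize(a[150:260,220:350],None,fx=4.5,fy=4.5,interpolation=3))
E
```

```text
time_s: 13.7
position: [0.5212, -0.1922, 0.1119]
orientation: [0.67, -0.669, -0.23, 0.223]
force: [-0.1, 0.3, -2.0]
gripper_width: 0.275
pos [ 0.5212 -0.1922  0.1119] jaw deg 127.40279615270956 ydir [ 0.009   0.0039 -1.    ] F [-0.0875  0.325  -1.9741] M [0.0809 0.0537 0.0239] w mm 23.906831612514274 q6 -0.8502317598837998
shift cm [-0.04    1.3869  0.0358]
[ 0.5213 -0.1922  0.112 ]
[ 0.5213 -0.1922  0.1121]
[ 0.5212 -0.1922  0.1121]
[ 0.5212 -0.1922  0.112 ]
```

View pics/side2.png

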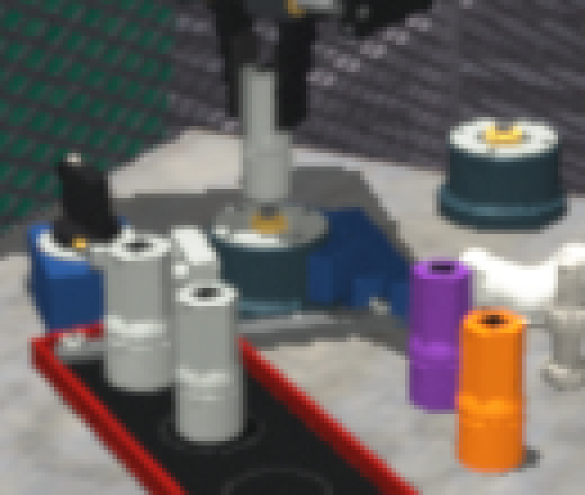

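```bash
python3 -m handwheel '0 0 0.6 0 0; 0 0 1.2 0 0; 0 0 1.6 0 0; 0 0 2 0 0; 0 0 2 0 0' 40;python3 where.py "[.5208,-.1921,.078]"
```

```text
time_s: 14.52
position: [0.5215, -0.1921, 0.0917]
orientation: [0.67, -0.669, -0.23, 0.223]
force: [-0.1, -0.0, -1.2]
gripper_width: 0.273
pos [ 0.5215 -0.1921  0.0917] jaw deg 127.39432614431234 ydir [ 0.0093  0.004  -0.9999] F [-0.0843 -0.0412 -1.2237] M [ 0.0251 -0.193   0.0211] w mm 23.71110664415037 q6 -0.8500107887257184
shift cm [-0.0687  1.3659  0.0443]
```

```bash
python3 -m handwheel '0 0 0.5 0 0; 0 0 0.9 0 0; 0 0 1.2 0 0; 0 0 1.4 0 0; 0 0 1.4 0 0' 40;python3 where.py "[.5208,-.1921,.078]"
```

```text
time_s: 15.15
position: [0.5217, -0.192, 0.0797]
orientation: [0.67, -0.67, -0.231, 0.223]
force: [-3.4, 1.9, 10.7]
gripper_width: 0.272
pos [ 0.5217 -0.192   0.0797] jaw deg 127.4496041198031 ydir [ 0.0095  0.0034 -0.9999] F [-3.3709  1.8804 10.7341] M [0.8327 1.1364 0.0032] w mm 23.692813265966365 q6 -0.8498764653411441
shift cm [-0.0776  0.1705  0.0507]
```

```bash
python3 -m handwheel '0 0 0.3 0 0; 0 0 0.3 0 0; 0 0 0.3 0 0; 0 0 0.3 0 0; 0 0 0.3 0 0' 40;python3 where.py "[.5208,-.1921,.078]"; python3 - <<'E'
from h import *
a=env.get_image("side");b=env.get_image("top")
cv2.imwrite("pics/fin.png",np.hstack([cv2.resize(a[140:270,190:380],(585,400),interpolation=3)[:,:400],cv2.resize(b[190:290,190:290],(400,400),interpolation=3)]))
E
```

```text
time_s: 15.78
position: [0.5218, -0.192, 0.0797]
orientation: [-0.669, 0.67, 0.231, -0.224]
force: [-5.0, 3.6, 16.0]
gripper_width: 0.271
pos [ 0.5218 -0.192   0.0797] jaw deg 127.51687278181754 ydir [ 0.01    0.0026 -0.9999] F [-5.0312  3.5817 15.9682] M [1.2368 1.5893 0.0211] w mm 23.546864054112177 q6 -0.8498462662719429
shift cm [-0.0809  0.1648  0.0547]
```

View pics/fin.png

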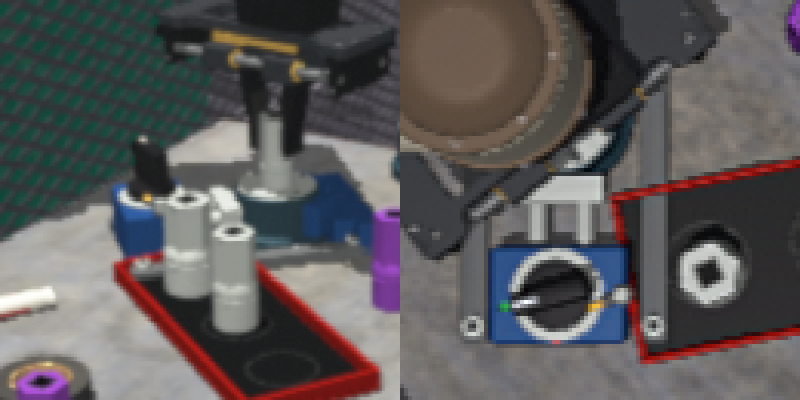

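```bash
python3 -c "
from h import *
print(env.hand_in())"
```

```text
the job is handed in; nothing more can be done
None
```

The hub is locked, and the small socket (socket_s) is fully home on its nut and still held in the gripper. The job was handed in at about 15.9 s.

- **Knob:** I turned it about 1.4 rad clockwise, past its 1.3 rad stop. The last top picture shows its pointer at the green mark.
- **Choice of socket:** From the wrist pictures the recess measured about 31 mm and the nut 18 mm, so I took only socket_s. The other two were never tried on the nut; they still stand upright in the tray.
- **Fit:** socket_s slid over the nut without resistance. It stopped with the tool at 79.7 mm, against about 79.8 mm expected for a socket resting on the recess floor. Raising the push from 11 to 16 N moved it no further, and the gripper reads 23.5 mm on the 24 mm hexagon.
- **Disagreements:** My first rough look suggested the 22 mm nut; the rectified picture and the fit corrected that. The side load at the end is about 6 N. The knob's grip point in the pictures was about 4 mm off in y from where the gripper felt it, which did not matter.
- **Bystanders:** I did not touch the bolt, tape, marker, elbow or the orange and purple look-alikes. The last picture does not show all of them.

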